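Lock a heart stencil into the bottle-decorating jig

ROBOT

A 7-joint arm with a two-finger parallel gripper is mounted at the origin on the work surface. World frame = base frame: x ahead of the robot, y to its left, z up, the work surface at z = 0. Lengths are in m, angles in rad, forces in N, time in s.
With the tool pointing down it reaches from about 0.425 to 0.95 m from the base axis. Payload 4.7 kg.
Tool frame: the origin (TCP) lies at the very end of the fingers, on their centre line; the grasp point (between the pads) lies 19 mm behind it; z points along the fingers, y is the line along which they close (so a half turn about z gives the same grasp; the last joint's range is limited). The gripper opens to 85 mm and grips with 20 to 120 N. Pads are 22 mm wide; open, the fingers measure 114 mm over their backs; the gripper's body (76 mm by 85 mm) begins 54 mm behind the grasp point. The pads swing forward as they close: fully open they stand 13 mm farther back than shut.
Start: joints at [1.243, 0.469, -0.049, 1.532, 0.024, 1.141, -0.082], TCP at [0.199, -0.645, 0.231] pointing down, gripper open.
Joint ranges: [-2.59, 2.59], [-0.33, 1.99], [-1.39, 1.29], [0.1, 2.45], [-1.04, 4.18], [0.21, 1.99], [-2.66, 2.66]. Speed limits (rad/s): [2.57, 2.57, 3.14, 3.14, 3.14, 3.14, 3.14].

INTERFACE

Orientations are given as a unit quaternion [x, y, z, w].
In Python, from rig import manip gives the robot as it stands.
- The arm moves only by the tool arm_command, never from a script. Its arguments are lists of equal length, an entry for each row: "hand": the closure, from 0 (fully open) to 1 (shut); "linear": the shift along the tool's x, y, z in cm, a list of three; "yaw": the turn about the tool's z in rad. A call has exactly 5 rows; each row shifts and turns the commanded pose from where the row before left it, along the tool's axes as they then stand; what a row does not reach is not made up. A row lasts 1/12 s, in which the tool goes at most 41.7 mm and 7.16 degrees, less where a joint would pass 70% of its speed; a pose out of reach is approached as far as the arm can. A call is refused whole if a number of a shift passes 4.17 or a number of a turn 0.125, either way. A call with a gripper value outside its range is refused whole. The fingers move at their own pace and stop on an object; "squeeze" is the grip in N (left out, the last holds). Time passes only in rows, so rows that do not move let the fingers close, or fill a call up. It gives the time, the measured TCP pose, the force, the opening and the grip force at its end, in the units of the state.
- manip.observe(): the state, without advancing time (a new reading comes with each control period).
- manip.read_camera(name): name is "side" or "top" or "wrist"; returns a dict with "frame" (400x640x3 uint8, red, green, blue), "fovy" (degrees; the focal length in pixels is half the picture's height over the tangent of half this angle, whatever the lens; pixels are square), "cx", "cy" (the principal point, pixels), "cam_to_world" (4x4, takes a point from camera to world coordinates); the wrist camera has in their place "hand_eye" (4x4, takes a point from camera to tool coordinates, whose origin is the TCP and whose axes are the flange's). Camera axes: x right, y down, z forward; pixel columns grow to the right and rows downward; lengths in m; the calibration is good to about 2 mm. A picture is of the moment at which its call begins: read the wrist's pose just before it. There is no depth.
- manip.sign_off(): hands the job in; it is judged then, once.
The state is a dict: "t": time; "joint_pos": joint angles; "qvel": joint speeds; "joint_efforts": joint torques, N m; "tool_pos": TCP position; "tool_rot": TCP orientation; "ft_force": force on the tool from outside, world axes, zero at the start; "moment": the same for the moment, N m; "grip_width": finger opening in m; "finger_force": force on a finger pad.
Only numpy, scipy, OpenCV 4.12 (cv2) and the standard library are available. Lean on these libraries where they do the work, as an engineer would, in place of code of your own. Each camera call takes 0.05 s, during which the arm holds its last target. There are 200 camera calls.

TASK

Get the jig ready for painting a clay bottle: first slide the jig's lock fully open to its end stop, then slide the metal stencil plate along its tray until roughly a third of it sticks out over the front edge (the end nearer the robot), so that it can be picked up there, and lay it flat in the jig's pocket. Finally slide the lock fully home to its other end stop so that its tongue covers the end of the plate, and let go. Do not let the plate fall to the table, and leave all the other things on the table where they are.

Things in the scene. Friction and masses are not known exactly. Their poses are not given: they have to be found in the camera images.
- jig: Fixed wooden jig, 238 (x) by 110 (y) mm, origin at its underside, on the table; +x end (the lock's) points roughly away from the robot. A clay bottle (76 diameter, axis 49 mm up) lies in it along x from -165 (neck) to 5. Stencil pocket at x -122 to 9 (see pocket); lock deck at x 9 to 117, y -54 to 54, top 103 mm above the table (see deck).
- deck (a point): Middle of the deck's top at jig x 60 mm, 103 mm above the table, axes as the jig's. The lock slides along x between two steel rails (6 wide, at y +-29, tops 112 mm above the table). Small end-stop blocks stand on the rails at jig x 19 and 96 mm, y +-25 to +-37, tops 122 mm above the table.
- pocket (a point): Centre of the pocket floor, on which the plate rests: 98 mm above the table, at jig x -55, axes as the jig's. Pocket 128 (x) by 64 (y): 4 mm spare all round the plate; rims 5 mm high. Only its ends have ledges and side rims, 20 mm long in x; between (x within 44) it is open below and at both sides, so fingers beside the plate (y 28 or more) can go 15 mm below the floor. Bottle crown is 11 mm below it.
- lock (a joint): Sliding lock, m: 0 = fully home (closed, at the end stop nearer the pocket; tongue 24 mm over the pocket end), 0.055 = fully open (far end stop; tongue 31 mm clear of the pocket). Grows along the jig's +x. Starts more or less closed. Friction about 2.5 N, stays where left, no spring.
- lock_top (a point): Middle of the top of the lock's grip, 139 mm above the table, at jig x 30 mm + lock value, y 0. Grip: upright black block 16 (x) by 30 (y), on a flat steel tongue 46 wide, z 106 to 110 mm above the table (3 mm over a seated plate), from 45 mm in front (-x) of the grip to 25 behind. A crossbar (16 by 66, top 117 mm above the table) goes through the grip.
- tray: Fixed low wooden tray 170 long (its x) by 84 wide, origin at the underside, on the table. Its floor, 45 mm above the table, is a channel along x, 68 mm wide, between side walls 8 mm thick and 53 mm high; both ends are open. Its front end (x = -85 mm) is the one nearer the robot.
- tray_edge (a point): Middle of the tray's front edge, at floor height (45 mm above the table), axes as the tray's; -x points out over the edge.
- stencil: Loose bare-metal stencil plate with a heart cut-out (42 x 38), 120 (x) by 56 (y) by 5 mm thick, about 80 g; origin at the centre of its underside. Starts in the tray, inside its front edge, long side along the tray. May go in the pocket either way round. Too close to the tray's walls to be gripped there; gripped by its long sides where it overhangs.
- bottle_mid: Bystander: standing clay bottle 200 high, 84 diameter; origin under its foot.
- bottle_left: Bystander: standing clay bottle 230 high, 110 diameter, at the left; origin under its foot.
- bottle_right: Bystander: standing clay bottle 220 high, 104 diameter, at the right; origin under its foot.
- cup: Bystander: white plastic water cup 80 high, 68 diameter; origin under its foot.
- paint_jar: Bystander: small paint jar 45 high, 38 diameter, beside the tray's front end; origin under its foot.
- paint_lid: Bystander: black jar lid 10 high, 40 diameter, on the table beside the tray's front end; origin at its underside.
- brush: Bystander: paint brush 180 long lying on the table at the back; origin near its middle.
Not all that is in view belongs to the job. What is shaped like the tray but blue is not meant.

How it is judged:
On the way, in this order (a step that is already met when the one before it is completed fails the run):
1. the lock is slid fully open, to its end stop (value of joint lock above 0.052 m), for 0.2 s.
2. the plate, still lying on the tray, sticks out at least 25 mm over the front edge (x of stencil in the frame of tray_edge between -0.02 and 0.035 m and z of stencil in the frame of tray_edge between -0.003 and 0.003 m and angle between stencil's own z axis and vertical below 0.06 rad), for 0.2 s.
3. the plate lies flat in the jig's pocket (x of stencil in the frame of pocket between -0.007 and 0.007 m and y of stencil in the frame of pocket between -0.007 and 0.007 m and z of stencil in the frame of pocket between -0.003 and 0.003 m and angle between the x axis of stencil and the x axis of pocket, either way round below 0.12 rad and angle between stencil's own z axis and vertical below 0.06 rad), for 0.2 s.
At the end, for the whole second after the job is handed in: The plate lies flat at rest in the pocket (centre within 7 mm of the pocket's centre along each axis and 3 mm in height, within 0.12 rad, either way round) and the lock is home within 3 mm of its closed end stop (all of step 3 and value of joint lock below 0.003 m and linear speed of stencil below 0.02 m/s); the robot touches nothing.
It fails at once if the plate falls towards the table (height (world z) of stencil below 0.025 m).
It fails at once if a bystander is moved more than 30 mm (distance of any of bottle_mid, bottle_left, bottle_right, cup, paint_jar, paint_lid, brush from where it was at the start of the episode above 0.03 m).
It fails at once if a standing bottle, cup or jar is tipped (angle between any of bottle_mid, bottle_left, bottle_right, cup, paint_jar's own z axis and vertical above 0.5 rad).
It also fails if it takes over 72 s, if anything falls off the work surface, if the arm or the gripper's body presses on something with over 40 N, if the wrist force passes 120 N, or if a joint passes its speed limit or range.

## Working session

There is one attempt and no reset: what is moved stays moved. The work goes in short steps, Python scripts to look and compute and a tool call to move; the robot and the scene stay as the last step left them, time stands still between calls to the robot, and variables do not carry over. Pictures are saved under pics/ and viewed, at most 10 in all, crops included, and the job is handed in when it is done.

Besides the shell and the picture viewer there is one more tool, called after "Request:" by a JSON object that holds its "name" and its "arguments". arm_command: Moves the arm, as the interface text tells. Its arguments: {"type":"object","properties":{"hand":{"type":"array"},"linear":{"type":"array"},"yaw":{"type":"array"},"squeeze":{"type":"number"}},"required":["hand","linear","yaw"]}

```bash
mkdir -p pics
cat > h.py <<'E'
import numpy as np, cv2
from rig import manip
from scipy.spatial.transform import Rotation as R
def cam(n):
    s=manip.observe(); c=manip.read_camera(n); f=c["frame"]; fl=f.shape[0]/2/np.tan(np.radians(c["fovy"])/2)
    if "cam_to_world" in c: T=np.array(c["cam_to_world"])
    else:
        W=np.eye(4); W[:3,:3]=R.from_quat(s["tool_rot"]).as_matrix(); W[:3,3]=s["tool_pos"]; T=W@np.array(c["hand_eye"])
    return f[:,:,::-1].copy(),(T,fl,c["cx"],c["cy"])
def ray(k,u,v,z):
    T,f,cx,cy=k; d=T[:3,:3]@np.array([(u-cx)/f,(v-cy)/f,1]); o=T[:3,3]; return o+d*(z-o[2])/d[2]
def proj(k,p):
    T,f,cx,cy=k; q=T[:3,:3].T@(np.array(p)-T[:3,3]); return q[0]/q[2]*f+cx,q[1]/q[2]*f+cy
E
python3 - <<'E'
from h import *
for n in("top","side"):
    f,k=cam(n); cv2.imwrite(f"pics/{n}0.png",f); print(n,k[0].round(3).tolist(),k[1:])
s=manip.observe(); print({a:np.round(b,3).tolist() for a,b in s.items()})
E
```

```text
top [[-0.017, -0.997, 0.07, 0.453], [-1.0, 0.016, -0.021, 0.007], [0.02, -0.07, -0.997, 1.084], [0.0, 0.0, 0.0, 1.0]] (np.float64(370.0493135810484), 319.4601604930467, 194.34825012258608)
side [[0.997, -0.054, 0.055, 0.472], [-0.076, -0.522, 0.85, -0.997], [-0.017, -0.851, -0.525, 0.722], [0.0, 0.0, 0.0, 1.0]] (np.float64(432.8203488225375), 323.51466339440464, 202.90735574656048)
{'t': 0.1, 'joint_pos': [1.243, 0.469, -0.049, 1.534, 0.024, 1.141, -0.082], 'qvel': [-0.0, -0.003, 0.0, -0.003, -0.0, -0.001, 0.0], 'joint_efforts': [0.001, -51.151, -0.047, -23.839, 0.011, 0.004, 0.0], 'tool_pos': [0.199, -0.645, 0.23], 'tool_rot': [0.989, 0.149, -0.0, -0.001], 'ft_force': [-0.067, -1.194, -0.531], 'moment': [0.008, -0.034, 0.009], 'finger_force': 0.0, 'grip_width': 0.085}
```

View pics/top0.png

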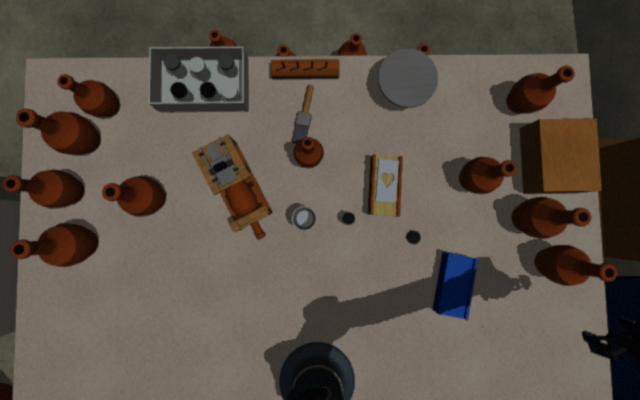

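View pics/side0.png

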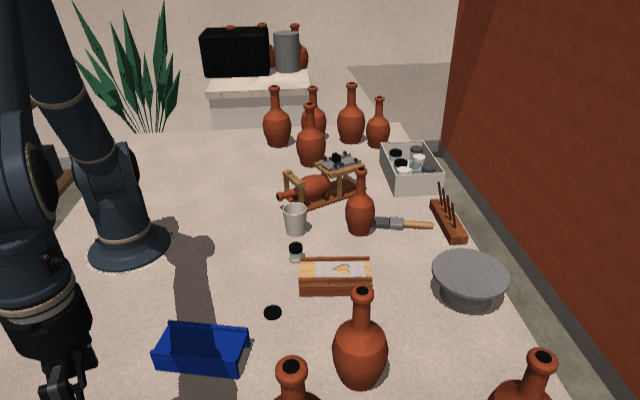

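The top view shows the jig around (232,187), with its lock at about (220,165). The tray with the plate is at (386,185), the blue decoy is at (456,285), the jar is at (348,217) and the lid at (413,237). I'll enlarge the jig and tray.

Run:
```python
import cv2,numpy as np
f=cv2.imread("pics/top0.png")
a=cv2.resize(f[130:240,185:275],None,fx=5,fy=5,interpolation=2); b=cv2.resize(f[145:225,360:412],None,fx=6,fy=6,interpolation=2)
o=np.zeros((550,450+312,3),np.uint8);o[:550,:450]=a;o[:480,450:]=b
cv2.imwrite("pics/crop0.png",np.clip(o*1.6,0,255).astype(np.uint8))
```

```text
(no output)
```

View pics/crop0.png

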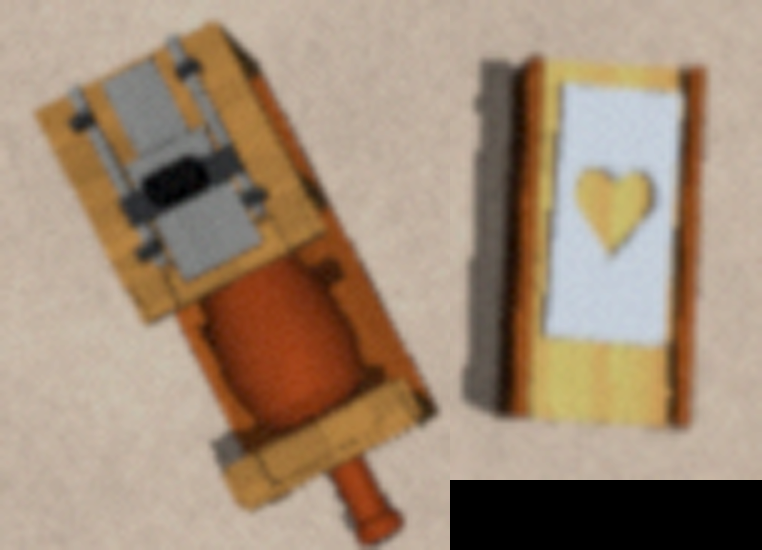

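The crop shows the deck corners at (36,112), (215,22), (327,225) and (150,322). The plate corners are at (562,85), (684,95), (668,343) and (543,338), and the tray's outer wall-top corners are also visible. Next I'll cast rays through these points.

Run:
```python
from h import *
f,k=cam("top")
A=lambda p,z:ray(k,(p[0]-2)/5+185,(p[1]-2)/5+130,z)[:2]
B=lambda p,z:ray(k,(p[0]-450-2.5)/6+360,(p[1]-2.5)/6+145,z)[:2]
def fit(loc,w):
    loc=np.array(loc);w=np.array(w);a=loc-loc.mean(0);b=w-w.mean(0)
    t=np.arctan2((a[:,0]*b[:,1]-a[:,1]*b[:,0]).sum(),(a*b).sum());M=np.array([[np.cos(t),-np.sin(t)],[np.sin(t),np.cos(t)]])
    o=w.mean(0)-M@loc.mean(0); print("yaw",t.round(4),"org",o.round(4),"res mm",((w-loc@M.T-o)*1000).round(1).tolist()); return t,o,M
d=[A(p,.103) for p in[(36,112),(215,22),(327,225),(150,322)]]
t,o,M=fit([(.117,.054),(.117,-.054),(.009,-.054),(.009,.054)],d)
for n,p in dict(pocket=(-.055,0),lock0=(.03,0)).items(): print(n,(o+M@p).round(4))
print("grip local",(M.T@(A((175,180),.139)-o)).round(4))
p=[B(q,.05) for q in[(562,85),(684,95),(668,343),(543,338)]]
fit([(.06,.028),(.06,-.028),(-.06,-.028),(-.06,.028)],p)
# tray: hsv of wall tops: outer corners
q=[B(x,.053) for x in[(528,57),(706,67),(690,427),(511,415)]]
fit([(.085,.042),(.085,-.042),(-.085,-.042),(-.085,.042)],q)
for n,x in dict(bottle=(308,160),jar=(348,217),lid=(413,237),cup=(303,216)).items(): print(n,ray(k,*x,.05)[:2].round(3))
```

```text
yaw 0.4866 org [0.5518 0.2167] res mm [[9.6, 4.4], [6.5, 5.1], [-8.2, -3.7], [-8.0, -5.8]]
pocket [0.5032 0.191 ]
lock0 [0.5784 0.2307]
grip local [0.0509 0.0005]
yaw -0.0949 org [ 0.5616 -0.2065] res mm [[-0.5, 0.8], [-0.8, -1.2], [1.7, -1.3], [-0.4, 1.7]]
yaw -0.0757 org [ 0.5492 -0.203 ] res mm [[-0.7, 0.2], [-0.2, -0.1], [0.1, 0.1], [0.7, -0.2]]
bottle [0.623 0.015]
jar [ 0.46  -0.094]
lid [ 0.402 -0.275]
cup [0.465 0.031]
```

Request:
{"name": "arm_command", "arguments": {"hand": [1,1,1,1,1], "linear": [[0,0,-4],[0,0,-4],[0,0,-3],[2.3,-3.3,0],[2.3,-3.3,0]], "yaw": [0,0,0,0,0]}}

```text
t: 0.57
tool_pos: [0.2225, -0.5699, 0.3431]
tool_rot: [0.989, 0.147, 0.0, 0.002]
ft_force: [1.5, 0.3, -0.5]
grip_width: 0.0258
finger_force: 0.0
```

```bash
cat >> h.py <<'E'
def fit(loc,w):
    loc=np.array(loc);w=np.array(w);a=loc-loc.mean(0);b=w-w.mean(0)
    t=np.arctan2((a[:,0]*b[:,1]-a[:,1]*b[:,0]).sum(),(a*b).sum());M=np.array([[np.cos(t),-np.sin(t)],[np.sin(t),np.cos(t)]])
    o=w.mean(0)-M@loc.mean(0); print("yaw",t.round(4),"org",o.round(4),"res mm",((w-loc@M.T-o)*1000).round(1).tolist()); return t,o,M
def pose():
    s=manip.observe();X=R.from_quat(s["tool_rot"]).as_matrix();return np.array(s["tool_pos"]),X,np.arctan2(X[1,0],X[0,0])
def go(x,y,z,psi):
    p,X,a=pose(); print("tcp",p.round(4),"psi",a.round(3),"-> tool cm now axes",(X.T@(np.array([x,y,z])-p)*100).round(2),"turn",round(a-psi,3))
E
python3 - <<'E'
from h import *
f,k=cam("top")
A=lambda p,z:ray(k,(p[0]-2)/5+185,(p[1]-2)/5+130,z)[:2]
L=[(.117,.054),(.117,-.054),(-.011,-.054),(-.011,.054),(.096,.031),(.096,-.031),(.019,-.031),(.019,.031)]
w=[A(p,.103) for p in[(36,112),(215,22),(327,225),(150,322)]]+[A(p,.122) for p in[(82,120),(188,67),(254,195),(149,248)]]
t,o,M=fit(L,w)
fit(L[4:],w[4:])
print("grip local",(M.T@(A((175,180),.139)-o)).round(4),"pocket",o+M@(-.055,0))
for p,z in[((245,508),.103),((435,412),.1),((408,378),.103)]: print((M.T@(A(p,z)-o)).round(4))
go(*(o+M@(.0,0)),.33,t)
E
```

```text
yaw 0.4823 org [0.5604 0.2218] res mm [[0.6, -0.4], [-2.1, 0.5], [1.2, 0.6], [1.0, -1.7], [0.4, -0.3], [-1.1, -0.3], [-0.9, 1.0], [0.9, 0.5]]
yaw 0.4677 org [0.5599 0.2228] res mm [[-0.1, -0.2], [-0.7, 0.1], [-0.0, 0.5], [0.9, -0.5]]
grip local [0.041  0.0002] pocket [0.51167752 0.19630259]
[-0.1216  0.0537]
[-0.1245 -0.0573]
[-0.1021 -0.0535]
tcp [ 0.2276 -0.5593  0.3416] psi 0.306 -> tool cm now axes [ 55.25 -64.45   1.77] turn -0.176
```

Request:
{"name": "arm_command", "arguments": {"hand": [1,1,1,1,1], "linear": [[3,-2.6,0],[3,-2.6,0],[3,-2.6,0],[3,-2.6,0],[3,-2.6,0]], "yaw": [0,0,0,0,0]}}

```text
t: 1.03
tool_pos: [0.3289, -0.3982, 0.3411]
tool_rot: [0.989, 0.149, -0.0, -0.0]
ft_force: [1.1, -0.4, 0.4]
grip_width: 0.0
finger_force: 0.0
```

Request:
{"name": "arm_command", "arguments": {"hand": [1,1,1,1,1], "linear": [[3,-2.6,0],[3,-2.6,0],[3,-2.6,0],[3,-2.6,0],[3,-2.6,0]], "yaw": [0,0,0,0,0]}}

```text
t: 1.45
tool_pos: [0.4339, -0.2298, 0.3413]
tool_rot: [0.989, 0.149, -0.0, 0.0]
ft_force: [0.9, -0.4, -0.9]
grip_width: -0.0006
finger_force: 0.0
```

Request:
{"name": "arm_command", "arguments": {"hand": [1,1,1,1,1], "linear": [[2.5,-3,0],[2,-3.3,0],[2,-3.3,0],[2,-3.3,0],[2,-3.3,0]], "yaw": [0,0,0,0,0]}}

```text
t: 1.87
tool_pos: [0.486, -0.0441, 0.3412]
tool_rot: [0.989, 0.149, -0.0, 0.0]
ft_force: [1.3, -0.6, -1.2]
grip_width: -0.0002
finger_force: 0.0
```

```bash
python3 -c "
from h import *
go(.569,.226,.2,.478)"
```

```text
tcp [ 0.486  -0.0441  0.3412] psi 0.299 -> tool cm now axes [ 15.89 -23.37  14.11] turn -0.179
```

Request:
{"name": "arm_command", "arguments": {"hand": [1,1,1,1,1], "linear": [[2,-2.9,0],[2,-2.9,0],[2,-2.9,0],[2,-2.9,0],[2,-2.9,0]], "yaw": [0,0,0,0,0]}}

```text
t: 2.28
tool_pos: [0.5391, 0.1235, 0.3411]
tool_rot: [0.989, 0.149, -0.0, 0.0]
ft_force: [0.5, -0.1, -0.5]
grip_width: -0.0002
finger_force: 0.0
```

Request:
{"name": "arm_command", "arguments": {"hand": [1,1,1,1,1], "linear": [[2,-2.9,0],[2,-2.9,0],[1.9,-3,0],[0,0,3],[0,0,3]], "yaw": [0,0,0,-0.09,-0.09]}}

```text
t: 2.7
tool_pos: [0.5697, 0.2277, 0.2818]
tool_rot: [0.97, 0.242, 0.002, -0.001]
ft_force: [0.2, -0.2, -0.5]
grip_width: -0.0001
finger_force: 0.0
```

Run:
```python
from h import *
f,k=cam("wrist"); o=np.array([.5604,.2218]);t=.478;M=np.array([[np.cos(t),-np.sin(t)],[np.sin(t),np.cos(t)]])
for x,y,z in[(.117,.054,.103),(.117,-.054,.103),(.041,0,.139),(.019,.031,.122),(.019,-.031,.122),(.096,.031,.122),(.096,-.031,.122)]:
    u=proj(k,[*(o+M@(x,y)),z]); cv2.circle(f,tuple(int(round(v)) for v in u),4,(0,255,0),1); print(np.round(u,1))
cv2.imwrite("pics/w1.png",f)
go(*(o+M@(.01,0)),.2,t)
```

```text
[263.9  52.5]
[388.4  54. ]
[325.1 146.9]
[290.1 168.3]
[359.3 169.1]
[288.6  77.4]
[363.1  78.3]
tcp [0.5665 0.2234 0.2737] psi 0.489 -> tool cm now axes [ 0.46 -0.13  7.36] turn 0.011
```

View pics/w1.png

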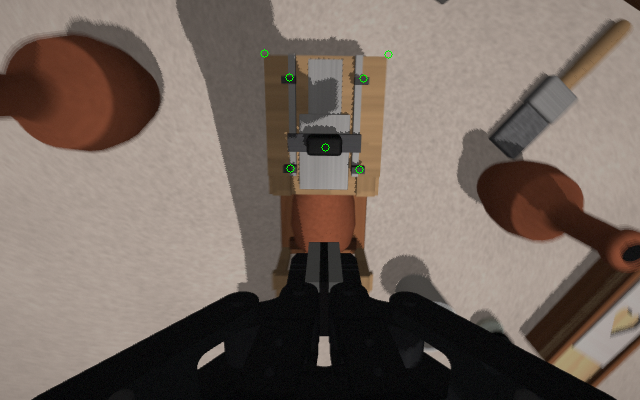

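The wrist view confirms the jig fit: the stops are at (290,168) and (359,169), and the grip is at (324,145). I'll lower in front of the grip.

Request:
{"name": "arm_command", "arguments": {"hand": [1,1,1,1,1], "linear": [[0.2,-0.1,4],[0,0,4],[0,0,4],[0,0,2.8],[0,0,0.8]], "yaw": [0,0,0,0,0]}}

```text
t: 3.17
tool_pos: [0.5682, 0.2227, 0.1205]
tool_rot: [0.972, 0.236, -0.005, 0.001]
ft_force: [-0.4, -1.0, -0.0]
grip_width: -0.0001
finger_force: 0.0
```

Run:
```python
from h import *
o=np.array([.5604,.2218]);t=.478;M=np.array([[np.cos(t),-np.sin(t)],[np.sin(t),np.cos(t)]])
p,_,_=pose(); print((M.T@(p[:2]-o)).round(4))
go(*(o+M@(.066,0)),.116,t)
```

```text
[ 0.0074 -0.0028]
tcp [0.5682 0.2227 0.1205] psi 0.476 -> tool cm now axes [ 5.86 -0.29  0.39] turn -0.002
```

Request:
{"name": "arm_command", "arguments": {"hand": [1,1,1,1,1], "linear": [[0,-0.2,0.2],[1,0,0],[1,0,0],[1,0,0],[1,0,0]], "yaw": [0,0,0,0,0]}}

```text
t: 3.58
tool_pos: [0.6069, 0.2463, 0.1253]
tool_rot: [0.972, 0.237, 0.001, 0.0]
ft_force: [-3.0, -1.4, 2.3]
grip_width: 0.0
finger_force: 1.6
```

Request:
{"name": "arm_command", "arguments": {"hand": [1,1,1,1,1], "linear": [[0.7,0,0],[0.5,0,0],[0.4,0,0],[0.3,0,0],[0,0,0]], "yaw": [0,0,0,0,0]}}

```text
t: 4.0
tool_pos: [0.619, 0.2524, 0.1235]
tool_rot: [0.972, 0.237, -0.005, 0.002]
ft_force: [-11.5, -6.9, 9.0]
grip_width: -0.0002
finger_force: 6.8
```

Run:
```python
from h import *
o=np.array([.5604,.2218]);t=.478;M=np.array([[np.cos(t),-np.sin(t)],[np.sin(t),np.cos(t)]])
p,_,_=pose(); print((M.T@(p[:2]-o)).round(4),p,manip.observe()["ft_force"])
```

```text
[0.0661 0.0003] [0.61897883 0.25243735 0.12352834] [-11.49553502  -6.91895442   9.00491448]
```

Request:
{"name": "arm_command", "arguments": {"hand": [1,1,1,1,1], "linear": [[0.3,0,0],[0,0,0],[0,0,0],[-1,0,-0.2],[-1,0,-2]], "yaw": [0,0,0,0,0]}}

```text
t: 4.42
tool_pos: [0.6059, 0.2455, 0.1426]
tool_rot: [0.971, 0.237, -0.002, 0.0]
ft_force: [-0.5, 0.1, -0.1]
grip_width: -0.0002
finger_force: 0.0
```

Request:
{"name": "arm_command", "arguments": {"hand": [1,1,1,1,1], "linear": [[-2,0,-3],[-3,0,-2.5],[-3,0,-2],[-2,0,-2],[0,0,-2]], "yaw": [0,0,0,0,0]}}

```text
t: 4.83
tool_pos: [0.516, 0.1993, 0.2621]
tool_rot: [0.971, 0.237, 0.001, 0.001]
ft_force: [1.5, 0.7, 0.2]
grip_width: 0.0003
finger_force: 0.0
```

Run:
```python
from h import *
o=np.array([.5604,.2218]);t=.478;M=np.array([[np.cos(t),-np.sin(t)],[np.sin(t),np.cos(t)]])
f,k=cam("wrist")
for x,y,z in[(.085,0,.139),(.096,.031,.122),(.096,-.031,.122),(.019,.031,.122),(.04,.023,.11),(.04,-.023,.11)]:
    u=proj(k,[*(o+M@(x,y)),z]); cv2.circle(f,tuple(int(round(v)) for v in u),4,(0,255,0),1)
cv2.imwrite("pics/w2.png",cv2.resize(f[0:260,200:460],None,fx=2,fy=2))
# tray goal: fingers behind plate far end
o2=np.array([.5492,-.203]);go(o2[0]+.1,o2[1]-.0076,.25,-.0757)
```

```text
tcp [0.5198 0.2014 0.2666] psi 0.479 -> tool cm now axes [-7.51 42.52  1.7 ] turn 0.555
```

View pics/w2.png

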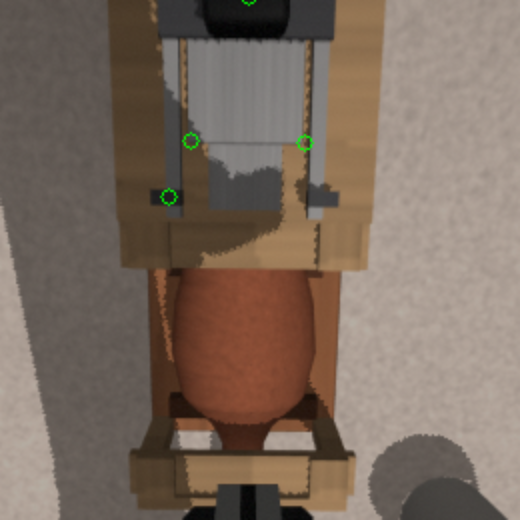

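The crop shows the lock fully open, with its tongue end at the predicted (190-305,142). Now I'll go to the tray.

Request:
{"name": "arm_command", "arguments": {"hand": [1,1,1,1,1], "linear": [[-0.5,3.5,-2],[-0.7,3.9,0],[-0.7,3.9,0],[-0.7,3.9,0],[-0.7,3.9,0]], "yaw": [0,0,0,0,0]}}

```text
t: 5.3
tool_pos: [0.5787, 0.0141, 0.2814]
tool_rot: [0.971, 0.237, 0.002, 0.0]
ft_force: [1.2, 0.5, -0.5]
grip_width: 0.0001
finger_force: 0.0
```

Request:
{"name": "arm_command", "arguments": {"hand": [1,1,1,1,1], "linear": [[-0.7,3.9,0],[-0.7,3.9,0],[-0.7,3.9,0],[-0.7,3.9,0],[-0.7,3.9,0]], "yaw": [0,0,0,0,0]}}

```text
t: 5.72
tool_pos: [0.6375, -0.1757, 0.2812]
tool_rot: [0.971, 0.237, 0.002, 0.001]
ft_force: [0.1, 0.6, -0.7]
grip_width: -0.0001
finger_force: 0.0
```

Request:
{"name": "arm_command", "arguments": {"hand": [1,1,1,1,1], "linear": [[0,0,0],[0,0,0],[0,0,0],[0,0,0],[0,0,0]], "yaw": [0.111,0.111,0.111,0.111,0.111]}}

```text
t: 6.13
tool_pos: [0.6372, -0.1737, 0.2809]
tool_rot: [0.999, -0.041, 0.002, 0.0]
ft_force: [-0.2, 0.2, -0.4]
grip_width: -0.0001
finger_force: 0.0
```

Run:
```python
from h import *
f,k=cam("wrist"); cv2.imwrite("pics/w3.png",f)
o=np.array([.5492,-.203]);t=-.0757;M=np.array([[np.cos(t),-np.sin(t)],[np.sin(t),np.cos(t)]])
for x,y,z in[(.085,.042,.053),(.085,-.042,.053),(.073,.028,.05),(.073,-.028,.05),(.085,0,.045)]: print(np.round(proj(k,[*(o+M@(x,y)),z]),1))
go(*(o+M@(.1,0)),.05,t)
```

```text
[317.3 163.6]
[394.3 163.2]
[330.1 173.7]
[380.5 173.4]
[355.1 162. ]
tcp [ 0.6371 -0.1736  0.281 ] psi -0.085 -> tool cm now axes [ 1.41  3.57 23.1 ] turn -0.009
```

View pics/w3.png

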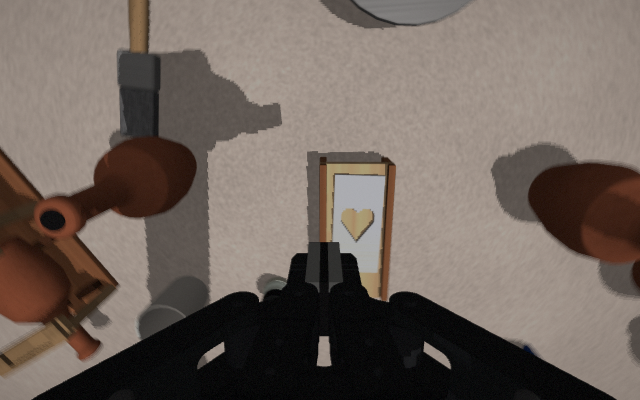

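The wrist view shows the tray's far end at row 160 and the plate's far edge at row 174, columns 333-386, as predicted. I'll move behind it and lower.

Request:
{"name": "arm_command", "arguments": {"hand": [1,1,1,1,1], "linear": [[1.5,3.6,0],[0,0,4],[0,0,4],[0,0,4],[0,0,4]], "yaw": [-0.01,0,0,0,0]}}

```text
t: 6.6
tool_pos: [0.6493, -0.211, 0.1194]
tool_rot: [0.999, -0.032, 0.002, 0.0]
ft_force: [0.2, 0.1, 0.2]
grip_width: 0.0002
finger_force: 0.0
```

Request:
{"name": "arm_command", "arguments": {"hand": [1,1,1,1,1], "linear": [[0,0,3.5],[0,0,2.5],[0,0,1],[0,0,0],[0,0,0]], "yaw": [0,0,0,0,0]}}

```text
t: 7.02
tool_pos: [0.6494, -0.2107, 0.0513]
tool_rot: [0.999, -0.033, 0.001, 0.0]
ft_force: [-0.1, -0.2, 0.0]
grip_width: -0.0001
finger_force: 0.0
```

```bash
cat >> h.py <<'E'
def frame(o,t): return np.array(o),np.array([[np.cos(t),-np.sin(t)],[np.sin(t),np.cos(t)]])
TO,TM=frame([.5492,-.203],-.0757); JO,JM=frame([.5604,.2218],.478)
def loc(o,M): p,_,a=pose(); print("local",(M.T@(p[:2]-o)).round(4),"z",p[2].round(4),"psi",a.round(3),"F",np.round(manip.observe()["ft_force"],1))
E
python3 - <<'E'
from h import *
loc(TO,TM); go(*(TO+TM@(.006,0)),.0475,-.0757)
E
```

```text
local [ 1.005e-01 -1.000e-04] z 0.0513 psi -0.065 F [-0.1 -0.2  0. ]
tcp [ 0.6494 -0.2107  0.0513] psi -0.065 -> tool cm now axes [-9.45 -0.11  0.36] turn 0.01
```

Request:
{"name": "arm_command", "arguments": {"hand": [1,1,1,1,1], "linear": [[0,0.2,0.4],[0,0,0],[-0.9,0,0],[-0.9,0,0],[-0.9,0,0]], "yaw": [0.01,0,0,0,0]}}

```text
t: 7.43
tool_pos: [0.6208, -0.2106, 0.0474]
tool_rot: [0.999, -0.038, 0.001, 0.0]
ft_force: [0.6, 0.2, 0.8]
grip_width: -0.0002
finger_force: 1.0
```

Request:
{"name": "arm_command", "arguments": {"hand": [1,1,1,1,1], "linear": [[-0.9,0,0],[-0.9,0,0],[-0.9,0,0],[-0.9,0,0],[-0.9,0,0]], "yaw": [0,0,0,0,0]}}

```text
t: 7.85
tool_pos: [0.5764, -0.2071, 0.0472]
tool_rot: [0.999, -0.038, 0.001, 0.0]
ft_force: [3.2, 0.5, 4.7]
grip_width: -0.0004
finger_force: 2.8
```

Request:
{"name": "arm_command", "arguments": {"hand": [1,1,1,1,1], "linear": [[-0.7,0,0],[-0.5,0,0],[-0.4,0,0],[-0.3,0,0],[0,0,0]], "yaw": [0,0,0,0,0]}}

```text
t: 8.27
tool_pos: [0.5572, -0.2057, 0.0471]
tool_rot: [0.999, -0.038, 0.001, 0.0]
ft_force: [2.2, -1.2, 5.1]
grip_width: -0.0002
finger_force: 2.6
```

Run:
```python
from h import *
loc(TO,TM)
f,k=cam("side")
T=lambda x,y,z:tuple(int(round(v)) for v in proj(k,[*(TO+TM@(x,y)),z]))
c=cv2.resize(f[200:320,250:410],None,fx=4,fy=4); cv2.imwrite("pics/s4.png",c)
for q in[(-.085,.042,.053),(-.085,-.042,.053),(-.135,.028,.05),(-.135,-.028,.05)]: u=proj(k,[*(TO+TM@q[:2]),q[2]]); print(q,(u[0]-250)*4,(u[1]-200)*4)
```

```text
local [ 0.0082 -0.0021] z 0.0471 psi -0.076 F [ 2.2 -1.2  5.1]
(-0.085, 0.042, 0.053) 201.90521657829004 222.41630757065127
(-0.085, -0.042, 0.053) 195.2780805161699 314.28469883167054
(-0.135, 0.028, 0.05) 119.18125002717738 241.809630472761
(-0.135, -0.028, 0.05) 110.91389604192273 303.12532964337584
```

View pics/s4.png

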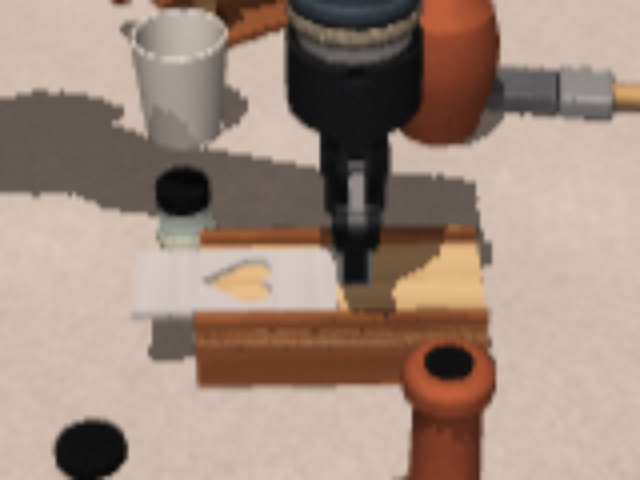

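The side crop shows the plate's front edge at about x=134 and the tray front at 200, so the overhang is about 41 mm. I'll push it another 8 mm so the grip can sit within the pocket's open section.

Request:
{"name": "arm_command", "arguments": {"hand": [1,1,1,1,1], "linear": [[-0.3,0,0],[-0.3,0,0],[-0.2,0,0],[0,0,0],[0,0,0]], "yaw": [0,0,0,0,0]}}

```text
t: 8.73
tool_pos: [0.5495, -0.2051, 0.047]
tool_rot: [0.999, -0.038, 0.001, 0.0]
ft_force: [2.1, -0.4, 1.8]
grip_width: -0.0001
finger_force: 0.4
```

Request:
{"name": "arm_command", "arguments": {"hand": [1,1,1,1,1], "linear": [[0.5,0,0],[1,0,-1],[0,0,-4],[0,0,-4],[0,0,-4]], "yaw": [0,0,0,0,0]}}

```text
t: 9.15
tool_pos: [0.5622, -0.2058, 0.1759]
tool_rot: [0.999, -0.038, -0.003, -0.001]
ft_force: [0.2, -0.5, 0.7]
grip_width: 0.0004
finger_force: 0.0
```

Request:
{"name": "arm_command", "arguments": {"hand": [0.5,0,0,0,0], "linear": [[-4,0,0],[-4,0,0],[-4,0,0],[-4,0,0],[-4,0,0]], "yaw": [0,0,0,0,0]}}

```text
t: 9.57
tool_pos: [0.3612, -0.1902, 0.1751]
tool_rot: [0.999, -0.038, -0.002, -0.001]
ft_force: [0.1, -0.5, 1.2]
grip_width: 0.0604
finger_force: 0.0
```

Run:
```python
from h import *
loc(TO,TM); f,k=cam("wrist"); g,k2=cam("top")
m=np.zeros(f.shape[:2],np.uint8)
def plate(f,k,z=.05):
    h=cv2.cvtColor(f,cv2.COLOR_BGR2HSV); m=((h[:,:,1]<60)&(h[:,:,2]>115)).astype(np.uint8)
    c,_=cv2.findContours(m,cv2.RETR_EXTERNAL,2)
    for q in c:
        if cv2.contourArea(q)<150: continue
        r=cv2.minAreaRect(q); P=np.array([TM.T@(ray(k,*b,z)[:2]-TO) for b in cv2.boxPoints(r)])
        e=np.linalg.norm(P[1]-P[0]),np.linalg.norm(P[2]-P[1])
        if max(e)<.2: print(np.round(r[0],0),"size",np.round(e,3),"c",P.mean(0).round(4),"corners",P.round(3).tolist())
plate(f,k);print("top");plate(g,k2)
cv2.imwrite("pics/w5.png",np.hstack([f[:,:], cv2.resize(g[140:240,360:400],(160,400))]))
```

```text
local [-0.1884 -0.0014] z 0.1751 psi -0.076 F [ 0.1 -0.5  1.2]
[476. 384.] size [0.039 0.037] c [-0.3875 -0.1499] corners [[-0.369, -0.128], [-0.369, -0.167], [-0.406, -0.172], [-0.406, -0.132]]
[171. 385.] size [0.039 0.034] c [-0.389  0.147] corners [[-0.374, 0.165], [-0.37, 0.127], [-0.404, 0.128], [-0.409, 0.168]]
[612. 314.] size [0.045 0.186] c [-0.3156 -0.2648] corners [[-0.226, -0.22], [-0.226, -0.265], [-0.405, -0.313], [-0.405, -0.26]]
top
```

View pics/w5.png

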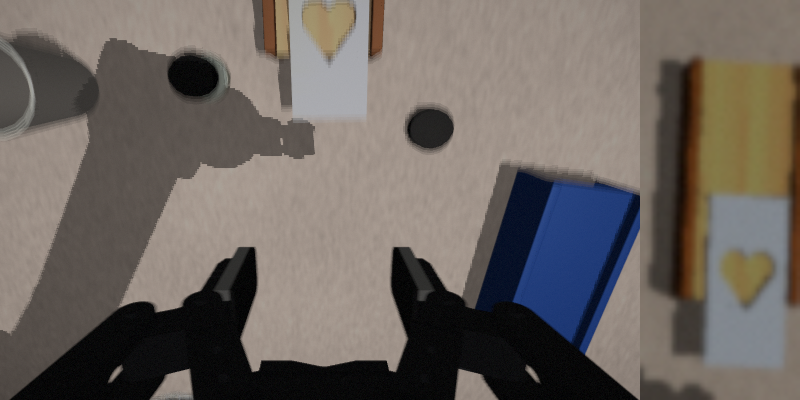

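The wrist view puts the plate's front corners at (291,117) and (367,119), and the tray wall's front ends near (264,54) and (383,55). In the top crop the plate spans rows 197-367. The jar at (193,75) and the lid at (430,128) are clear of it.

Run:
```python
from h import *
f,k=cam("wrist"); L=lambda u,v,z:(TM.T@(ray(k,u,v,z)[:2]-TO)).round(4)
print("wrist plate",L(291,117,.05),L(367,119,.05),"tray",L(264,54,.053),L(383,55,.053))
g,k2=cam("top"); C=lambda u,v,z:(TM.T@(ray(k2,(u-640-1.5)/4+360,(v-1.5)/4+140,z)[:2]-TO)).round(4)
print("top plate",C(710,195,.05),C(788,198,.05),C(781,367,.05),C(705,366,.05))
for u in (48,193,430):pass
print("jar",L(193,75,.045),"lid",L(430,128,.01))
go(*(TO+TM@(-.105,-.004)),.03,-.0757)
```

```text
wrist plate [-0.1398  0.022 ] [-0.1414 -0.0354] tray [-0.0959  0.0395] [-0.0968 -0.0449]
top plate [-0.0117  0.0242] [-0.0105 -0.031 ] [-0.1291 -0.0313] [-0.1315  0.0219]
jar [-0.1094  0.0943] lid [-0.1526 -0.0957]
tcp [ 0.3631 -0.191   0.1759] psi -0.078 -> tool cm now axes [ 8.17  0.17 14.58] turn -0.002
```

Request:
{"name": "arm_command", "arguments": {"hand": [0,0,0,0,0], "linear": [[3,0.2,0],[3,0,0],[2.5,0,2],[0,0,3],[0,0,3]], "yaw": [0,0,0,0,0]}}

```text
t: 10.18
tool_pos: [0.4532, -0.1991, 0.0954]
tool_rot: [0.999, -0.037, 0.002, -0.0]
ft_force: [-0.4, -0.8, -0.6]
grip_width: 0.0854
finger_force: 0.0
```

Request:
{"name": "arm_command", "arguments": {"hand": [0,0,0,0,0], "linear": [[0,0,2.5],[0,0,1.8],[0,0,0],[0,0,0],[0,0,0]], "yaw": [0,0,0,0,0]}}

```text
t: 10.6
tool_pos: [0.4509, -0.1994, 0.0539]
tool_rot: [0.999, -0.038, 0.001, -0.0]
ft_force: [-0.2, -0.1, 0.8]
grip_width: 0.0857
finger_force: 0.0
```

Run:
```python
from h import *
loc(TO,TM); go(*(TO+TM@(-.102,-.0045)),.028,-.0757)
```

```text
local [-0.0983 -0.0038] z 0.0539 psi -0.076 F [-0.2 -0.1  0.8]
tcp [ 0.4509 -0.1994  0.0539] psi -0.076 -> tool cm now axes [-0.37  0.07  2.59] turn 0.0
```

Request:
{"name": "arm_command", "arguments": {"hand": [0,0,0,0,0.2], "linear": [[-0.4,0.1,0.6],[0,0,1],[0,0,1],[0,0,0],[0,0,0]], "yaw": [0,0,0,0,0], "squeeze": 50}}

```text
t: 11.02
tool_pos: [0.4448, -0.1999, 0.0267]
tool_rot: [0.999, -0.038, -0.001, -0.0]
ft_force: [0.2, -0.8, -0.1]
grip_width: 0.0754
finger_force: 0.0
```

Request:
{"name": "arm_command", "arguments": {"hand": [0.3,0.5,0.7,0.8,0.8], "linear": [[0,0,0],[0,0,0],[0,0,0],[0,0,0],[0,0,0]], "yaw": [0,0,0,0,0], "squeeze": 50}}

```text
t: 11.43
tool_pos: [0.4456, -0.2001, 0.0277]
tool_rot: [0.999, -0.038, 0.0, 0.0]
ft_force: [-0.1, 0.7, 4.3]
grip_width: 0.0544
finger_force: 52.1
```

Run:
```python
from h import *
loc(TO,TM); s=manip.observe(); print(s["grip_width"],s["finger_force"])
```

```text
local [-0.1035 -0.005 ] z 0.0277 psi -0.076 F [-0.1  0.7  4.3]
0.05441084147134886 52.11237072944641
```

Request:
{"name": "arm_command", "arguments": {"hand": [0.15,0.15,0.15,0.15,0.5], "linear": [[0,0,0],[0,0,0],[0,0,0],[0.3,0,0],[0,0,0]], "yaw": [0,0,0,0,0]}}

```text
t: 11.85
tool_pos: [0.449, -0.2004, 0.0273]
tool_rot: [0.999, -0.038, 0.0, 0.0]
ft_force: [0.2, -0.1, -1.0]
grip_width: 0.0622
finger_force: 0.0
```

Request:
{"name": "arm_command", "arguments": {"hand": [0.7,0.8,0.8,0.8,0.8], "linear": [[0,0,0],[0,0,0],[0,0,0],[0,0,0],[0,0,0]], "yaw": [0,0,0,0,0], "squeeze": 70}}

```text
t: 12.27
tool_pos: [0.4488, -0.2004, 0.0277]
tool_rot: [0.999, -0.038, 0.001, 0.0]
ft_force: [0.2, 0.5, 4.7]
grip_width: 0.0539
finger_force: 72.6
```

Run:
```python
from h import *
loc(TO,TM); s=manip.observe(); print(s["grip_width"],s["finger_force"])
g,k2=cam("top")
h=cv2.cvtColor(g,cv2.COLOR_BGR2HSV)[140:240,360:415]; print(h[55,20],h[65,20])
go(.44,.05,.25,.478)
```

```text
local [-0.1003 -0.005 ] z 0.0277 psi -0.076 F [0.2 0.5 4.7]
0.05387274221713028 72.5958001613617
[109  19 147] [15 93 77]
tcp [ 0.4488 -0.2004  0.0277] psi -0.076 -> tool cm now axes [ -2.76 -24.89 -22.24] turn -0.554
```

Request:
{"name": "arm_command", "arguments": {"hand": [0.8,0.8,0.8,0.8,0.8], "linear": [[0,0,-0.5],[0,0,-1.5],[0,0,-2.5],[0,0,-3],[0,0,-3]], "yaw": [0,0,0,0,0]}}

```text
t: 12.73
tool_pos: [0.4471, -0.1999, 0.1327]
tool_rot: [0.999, -0.038, -0.001, -0.001]
ft_force: [0.0, -0.5, -0.3]
grip_width: 0.054
finger_force: 73.7
```

Request:
{"name": "arm_command", "arguments": {"hand": [0.8,0.8,0.8,0.8,0.8], "linear": [[0,0,-3],[0,0,-3],[0,0,-3],[0,-1,-2.5],[0,-2,0]], "yaw": [0,0,0,0,0]}}

```text
t: 13.15
tool_pos: [0.4527, -0.1731, 0.2521]
tool_rot: [0.999, -0.041, 0.004, 0.002]
ft_force: [1.5, 0.8, -0.1]
grip_width: 0.054
finger_force: 73.7
```

Request:
{"name": "arm_command", "arguments": {"hand": [0.8,0.8,0.8,0.8,0.8], "linear": [[-0.3,-3,0],[-0.3,-3,0],[-0.3,-3,0],[-0.3,-3,0],[-0.3,-3,0]], "yaw": [0,0,0,0,0]}}

```text
t: 13.57
tool_pos: [0.446, -0.0185, 0.247]
tool_rot: [0.999, -0.038, -0.001, 0.0]
ft_force: [1.1, -0.2, -1.8]
grip_width: 0.0537
finger_force: 73.7
```

Run:
```python
from h import *
s=manip.observe(); print(s["grip_width"],s["finger_force"],s["t"])
go(*(JO+JM@(-.0845,0)),.25,.478)
```

```text
0.053698148749658094 73.68903636932373 13.5667
tcp [ 0.446  -0.0185  0.247 ] psi -0.077 -> tool cm now axes [  2.39 -20.38  -0.32] turn -0.555
```

Request:
{"name": "arm_command", "arguments": {"hand": [0.8,0.8,0.8,0.8,0.8], "linear": [[0.4,-3.4,0],[0.4,-3.4,0],[0.4,-3.4,0],[0.4,-3.4,0],[0.4,-3.4,0]], "yaw": [0,0,0,0,0]}}

```text
t: 13.98
tool_pos: [0.4794, 0.1494, 0.247]
tool_rot: [0.999, -0.038, -0.0, 0.0]
ft_force: [0.9, 0.1, -0.5]
grip_width: 0.054
finger_force: 73.7
```

Request:
{"name": "arm_command", "arguments": {"hand": [0.8,0.8,0.8,0.8,0.8], "linear": [[0.4,-3.4,0],[0,0,0],[0,0,0],[0,0,0],[0,0,0]], "yaw": [-0.1,-0.11,-0.115,-0.115,-0.115]}}

```text
t: 14.4
tool_pos: [0.4858, 0.1817, 0.2466]
tool_rot: [0.971, 0.24, -0.001, 0.0]
ft_force: [-0.0, 0.2, -1.6]
grip_width: 0.054
finger_force: 73.8
```

Request:
{"name": "arm_command", "arguments": {"hand": [0.8,0.8,0.8,0.8,0.8], "linear": [[0,0,2],[0,0,2],[0,0,2],[0,0,1],[0,0,0]], "yaw": [0,0,0,0,0]}}

```text
t: 14.82
tool_pos: [0.4847, 0.1806, 0.1748]
tool_rot: [0.971, 0.237, -0.003, 0.0]
ft_force: [-0.3, -0.3, 0.5]
grip_width: 0.0541
finger_force: 73.8
```

Run:
```python
from h import *
loc(JO,JM); go(*(JO+JM@(-.0845,0)),.12,.478); p,X,_=pose(); print(X[:,2].round(4))
f,k=cam("wrist"); g,k2=cam("top")
a=cv2.resize(g[130:250,180:300],None,fx=3.33,fy=3.33,interpolation=2)[:400,:160*2+79]
o=np.hstack([cv2.resize(f,(640,400))[:, 150:550],a]); cv2.imwrite("pics/w6.png",np.clip(o*1.4,0,255).astype(np.uint8)); print(o.shape)
```

```text
local [-0.0861 -0.0017] z 0.1748 psi 0.479 F [-0.3 -0.3  0.5]
tcp [0.4847 0.1806 0.1748] psi 0.479 -> tool cm now axes [ 0.2  -0.17  5.48] turn 0.001
[-0.0054 -0.002  -1.    ]
(400, 799, 3)
```

View pics/w6.png

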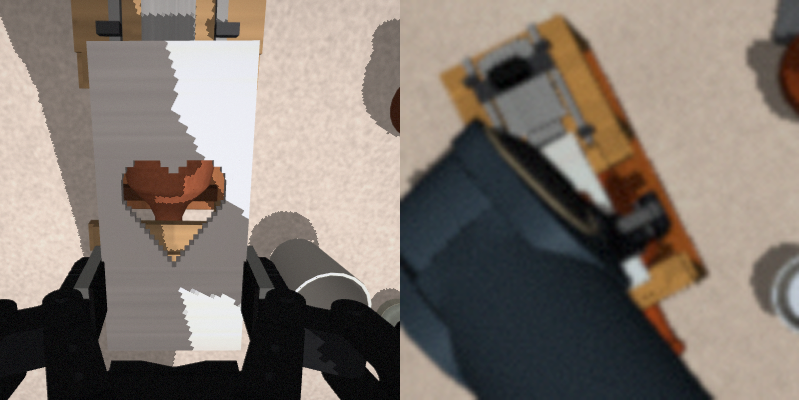

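The wrist view shows the held plate's corners at about (238,41), (408,41), (392,350) and (257,350). It sits square over the jig with the lock clear ahead.

Run:
```python
from h import *
loc(JO,JM); f,k=cam("wrist"); p,X,_=pose()
for z in(.190,.197,.201):
    w=[ray(k,u,v,z) for u,v in[(238,41),(408,41),(392,350),(257,350)]]
    fit([(.06,.028),(.06,-.028),(-.06,-.028),(-.06,.028)],[JM.T@(q[:2]-JO) for q in w])
# plate overall via tool frame, jig stops predicted
print([np.round(proj(k,[*(JO+JM@q[:2]),q[2]]),0).tolist() for q in[(.019,.031,.122),(.019,-.031,.122)]])
```

```text
local [-0.0839 -0.0014] z 0.1775 psi 0.479 F [-0.4  0.1 -0. ]
yaw 0.0061 org [-0.0591 -0.0019] res mm [[4.9, 1.6], [4.6, -1.5], [-4.8, -2.8], [-4.7, 2.7]]
yaw 0.0061 org [-0.0566 -0.0019] res mm [[1.4, 0.0], [1.1, 0.1], [-1.3, -1.2], [-1.2, 1.1]]
yaw 0.0061 org [-0.0551 -0.0019] res mm [[-0.6, -0.9], [-0.8, 1.0], [0.6, -0.2], [0.8, 0.1]]
[[262.0, 32.0], [380.0, 32.0]]
```

Request:
{"name": "arm_command", "arguments": {"hand": [0.8,0.8,0.8,0.8,0.8], "linear": [[0.1,-0.2,1.5],[0,0,2],[0,0,2],[0,0,1.5],[0,0,0]], "yaw": [0.003,0,0,0,0]}}

```text
t: 15.38
tool_pos: [0.4856, 0.1834, 0.1059]
tool_rot: [0.972, 0.236, -0.002, 0.0]
ft_force: [-0.4, -0.4, -0.3]
grip_width: 0.0543
finger_force: 73.8
```

Request:
{"name": "arm_command", "arguments": {"hand": [0.8,0.8,0.8,0.8,0.8], "linear": [[0,0,0],[0,0,0],[0,0,0],[0,0,0],[0,0,0]], "yaw": [0,0,0,0,0]}}

```text
t: 15.8
tool_pos: [0.487, 0.1843, 0.1082]
tool_rot: [0.972, 0.236, 0.001, 0.0]
ft_force: [0.2, 0.1, -0.2]
grip_width: 0.054
finger_force: 73.8
```

Run:
```python
from h import *
loc(JO,JM); go(*(JO+JM@(-.083,.001)),.081,.478)
```

```text
local [-0.0824  0.0004] z 0.1082 psi 0.476 F [ 0.2  0.1 -0.2]
tcp [0.487  0.1843 0.1082] psi 0.476 -> tool cm now axes [-0.06 -0.06  2.72] turn -0.002
```

Request:
{"name": "arm_command", "arguments": {"hand": [0.8,0.8,0.8,0.8,0.8], "linear": [[0,0,0.5],[0,0,0.5],[0,0,0.5],[0,0,0.4],[0,0,0]], "yaw": [0,0,0,0,0]}}

```text
t: 16.22
tool_pos: [0.4857, 0.1837, 0.0871]
tool_rot: [0.972, 0.236, -0.001, 0.0]
ft_force: [-0.4, -0.0, -0.7]
grip_width: 0.054
finger_force: 73.8
```

Request:
{"name": "arm_command", "arguments": {"hand": [0.8,0.8,0.8,0.8,0.8], "linear": [[0,0,0.2],[0,0,0.2],[0,0,0.1],[0,0,0.1],[0,0,0]], "yaw": [0,0,0,0,0]}}

```text
t: 16.63
tool_pos: [0.4864, 0.1841, 0.0822]
tool_rot: [0.972, 0.236, -0.0, 0.0]
ft_force: [-0.6, -0.7, -1.2]
grip_width: 0.054
finger_force: 73.8
```

Run:
```python
from h import *
loc(JO,JM)
```

```text
local [-0.083   0.0005] z 0.0822 psi 0.476 F [-0.6 -0.7 -1.2]
```

Request:
{"name": "arm_command", "arguments": {"hand": [0.8,0.8,0.8,0.8,0.8], "linear": [[0,0,0.1],[0,0,0],[0,0,0],[0,0,0],[0,0,0]], "yaw": [0,0,0,0,0]}}

```text
t: 17.05
tool_pos: [0.4865, 0.1841, 0.0814]
tool_rot: [0.972, 0.236, 0.0, 0.0]
ft_force: [-0.6, -0.1, -0.4]
grip_width: 0.0537
finger_force: 73.8
```

Request:
{"name": "arm_command", "arguments": {"hand": [0.2,0.2,0.2,0.2,0.2], "linear": [[0,0,0],[0,0,0],[0,0,0],[0,0,0],[0,0,0]], "yaw": [0,0,0,0,0]}}

```text
t: 17.47
tool_pos: [0.4865, 0.1841, 0.0814]
tool_rot: [0.972, 0.236, 0.0, 0.0]
ft_force: [-0.1, 0.4, -0.8]
grip_width: 0.0682
finger_force: 0.0
```

Request:
{"name": "arm_command", "arguments": {"hand": [0.2,0.2,0.2,0.2,0.2], "linear": [[0,0,-1],[0,0,-3],[0,0,-4],[0,0,-4],[0,0,-3]], "yaw": [0,0,0,0,0]}}

```text
t: 17.88
tool_pos: [0.4869, 0.1851, 0.2351]
tool_rot: [0.972, 0.236, 0.002, -0.0]
ft_force: [0.2, -0.4, 0.5]
grip_width: 0.0683
finger_force: 0.0
```

Run:
```python
from h import *
loc(JO,JM); f,k=cam("wrist"); g,k2=cam("side")
P=lambda k,q:np.round(proj(k,[*(JO+JM@q[:2]),q[2]]),0)
print("pred plate corners wrist",[P(k,(-.055+a,b,.103)).tolist() for a,b in[(.06,.028),(.06,-.028),(-.06,-.028),(-.06,.028)]])
u=P(k2,(-.055,0,.1)).astype(int); print(u)
a=cv2.resize(g[u[1]-40:u[1]+40,u[0]-55:u[0]+55],None,fx=3.6,fy=5,interpolation=2)
o=np.hstack([f[:,130:530],a[:400]]); print(o.shape); cv2.imwrite("pics/w7.png",np.clip(o*1.4,0,255).astype(np.uint8))
```

```text
local [-0.0822  0.0013] z 0.2351 psi 0.477 F [ 0.2 -0.4  0.5]
pred plate corners wrist [[288.0, 73.0], [362.0, 73.0], [358.0, 222.0], [292.0, 222.0]]
[311 172]
(400, 796, 3)
```

View pics/w7.png

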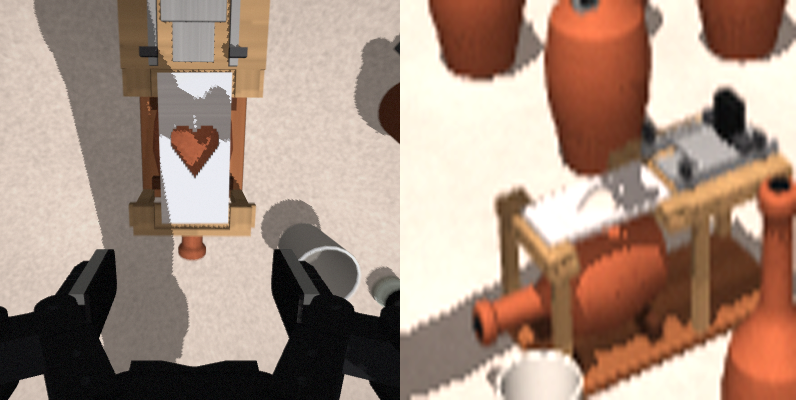

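The plate lies square in the pocket: wrist corners are near (287,72), (363,72), (360,223) and (291,223), and the side view shows it flat. Now I'll close the lock from behind.

Request:
{"name": "arm_command", "arguments": {"hand": [1,1,1,1,1], "linear": [[4,0.1,0],[4,0,0],[4,0,0],[4,0,0],[3.9,0,0]], "yaw": [0,0,0,0,0]}}

```text
t: 18.4
tool_pos: [0.6652, 0.2747, 0.2305]
tool_rot: [0.972, 0.236, -0.001, 0.0]
ft_force: [1.5, 0.2, 0.5]
grip_width: 0.0074
finger_force: 0.0
```

Request:
{"name": "arm_command", "arguments": {"hand": [1,1,1,1,1], "linear": [[0,0,0],[0,0,0],[0,0,2],[0,0,2],[0,0,2]], "yaw": [0,0,0,0,0]}}

```text
t: 18.82
tool_pos: [0.6626, 0.2739, 0.1713]
tool_rot: [0.972, 0.236, 0.0, 0.0]
ft_force: [0.6, -0.8, -0.1]
grip_width: 0.0003
finger_force: 0.0
```

Run:
```python
from h import *
loc(JO,JM); go(*(JO+JM@(.116,.0)),.117,.478); print(manip.observe()["grip_width"])
```

```text
local [ 0.1147 -0.0008] z 0.1713 psi 0.476 F [ 0.6 -0.8 -0.1]
tcp [0.6626 0.2739 0.1713] psi 0.476 -> tool cm now axes [ 0.13 -0.08  5.43] turn -0.002
0.0003249737541762122
```

Request:
{"name": "arm_command", "arguments": {"hand": [1,1,1,1,1], "linear": [[0.1,-0.1,2],[0,0,2],[0,0,1.3],[0,0,0],[0,0,0]], "yaw": [0,0,0,0,0]}}

```text
t: 19.23
tool_pos: [0.6637, 0.2752, 0.1184]
tool_rot: [0.972, 0.236, -0.0, 0.0]
ft_force: [0.5, 0.1, 0.3]
grip_width: -0.0
finger_force: 0.0
```

Request:
{"name": "arm_command", "arguments": {"hand": [1,1,1,1,1], "linear": [[-1,0,0],[-1,0,0],[-1,0,0],[-1,0,0],[-1,0,0]], "yaw": [0,0,0,0,0]}}

```text
t: 19.65
tool_pos: [0.6211, 0.2539, 0.1207]
tool_rot: [0.972, 0.236, 0.003, -0.001]
ft_force: [2.8, 2.0, -2.4]
grip_width: -0.0003
finger_force: 1.6
```

Request:
{"name": "arm_command", "arguments": {"hand": [1,1,1,1,1], "linear": [[-0.8,0,0],[-0.5,0,0],[-0.4,0,0],[-0.2,0,0],[0,0,0]], "yaw": [0,0,0,0,0]}}

```text
t: 20.07
tool_pos: [0.6037, 0.2447, 0.1195]
tool_rot: [0.972, 0.236, 0.001, -0.0]
ft_force: [2.1, 1.6, 1.7]
grip_width: 0.0003
finger_force: 1.5
```

Run:
```python
from h import *
loc(JO,JM)
```

```text
local [0.049  0.0004] z 0.1195 psi 0.476 F [2.1 1.6 1.7]
```

Request:
{"name": "arm_command", "arguments": {"hand": [1,1,1,1,1], "linear": [[-0.2,0,0],[-0.2,0,0],[-0.2,0,0],[0,0,0],[0,0,0]], "yaw": [0,0,0,0,0]}}

```text
t: 20.48
tool_pos: [0.6036, 0.2446, 0.1196]
tool_rot: [0.972, 0.235, 0.007, -0.003]
ft_force: [15.6, 9.2, -5.3]
grip_width: 0.0
finger_force: 8.6
```

Run:
```python
from h import *
loc(JO,JM)
```

```text
local [0.0489 0.0004] z 0.1196 psi 0.475 F [15.6  9.2 -5.3]
```

At the stop: the force rose to 18 N and the tool stopped moving. I'll back off and lift clear.

Request:
{"name": "arm_command", "arguments": {"hand": [1,1,1,1,1], "linear": [[0.8,0,0],[1,0,0],[0.5,0,-1],[0,0,-3],[0,0,-4]], "yaw": [0,0,0,0,0]}}

```text
t: 20.9
tool_pos: [0.6157, 0.25, 0.1954]
tool_rot: [0.972, 0.236, -0.005, 0.001]
ft_force: [1.8, 0.3, 0.9]
grip_width: -0.0002
finger_force: 0.0
```

Request:
{"name": "arm_command", "arguments": {"hand": [1,1,1,1,1], "linear": [[0,0,-4],[-4,0,-4],[-4,0,0],[-4,0,0],[-4,0,0]], "yaw": [0,0,0,0,0]}}

```text
t: 21.32
tool_pos: [0.4829, 0.1826, 0.2678]
tool_rot: [0.972, 0.236, -0.001, 0.0]
ft_force: [-0.7, -0.8, 1.0]
grip_width: 0.0
finger_force: 0.0
```

Request:
{"name": "arm_command", "arguments": {"hand": [1,1,1,1,1], "linear": [[0,0,0],[0,0,0],[0,0,0],[0,0,0],[0,0,0]], "yaw": [0,0,0,0,0]}}

```text
t: 21.73
tool_pos: [0.4862, 0.1841, 0.2679]
tool_rot: [0.972, 0.236, 0.0, -0.001]
ft_force: [0.1, -0.3, -0.4]
grip_width: -0.0002
finger_force: 0.0
```

Run:
```python
from h import *
loc(JO,JM); f,k=cam("wrist"); h=cv2.cvtColor(f,cv2.COLOR_BGR2HSV)
# dark grip block: mask near the expected spot
u,v=[int(round(a)) for a in proj(k,[*(JO+JM@(.03,0)),.139])]; print("pred",u,v)
y0=max(v-50,0); m=(h[y0:v+50,u-60:u+60,2]<35).astype(np.uint8); n,_,st,c=cv2.connectedComponentsWithStats(m)
for i in range(1,n):
    if st[i,4]>60: q=c[i]+[u-60,y0]; print(st[i],q,(JM.T@(ray(k,*q,.139)[:2]-JO)).round(4))
```

```text
local [-0.0833  0.0007] z 0.2679 psi 0.476 F [ 0.1 -0.3 -0.4]
pred 324 34
[  34   24   46   28 1149] [321.26283725  37.40992167] [0.0276 0.0021]
[ 12  29  16  31 223] [283.37219731  50.6367713 ] [0.0188 0.0298]
```

```bash
python3 -c "
from rig import manip
print(manip.sign_off())"
```

```text
the job is handed in; nothing more can be done
None
```

I handed the job in with the plate flat in the pocket and the lock home against its closed end stop, at about 22 s of the 72 s allowed. The plate was not re-checked after the lock closed, and sign-off returned no verdict.

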